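# Set the slant of the evaporator saddle with the angle gauge

## Task

The swivel saddle on the evaporator stand must be set to the slant preset on the angle gauge: lift the gauge by its handle, bed its base flat in the saddle's channel, and rock gauge and saddle together until the gauge's swinging needle settles pointing at the middle of the index tab on its bezel. Finish while still holding it there by the handle, base pressed flat in the saddle, everything still, so that a colleague can tighten the clamp. Leave the other things on the bench where they are.

Things in the scene. Friction and masses are not known exactly. Their poses are not given: they have to be found in the camera images.
- gauge: loose angle gauge, 0.3-0.6 kg, 166 mm high: dark steel base bar 120 mm long (y), 30 wide (x), 12 high; round aluminium dial case, diameter 110, 24 thick, centre 68 mm up, white dial on its +x face; handle over the case. Origin: centre of the base's underside; x out of the dial, y along the base, z up. Starts upright on the bench, dial to the far side (+x), turned up to 0.35 rad
- gauge_handle (a point): middle of the gauge's handle, 158 mm above the base's underside: black bar along the gauge's y, 76 mm clear between its two posts, 14 mm thick (x), 16 mm high (z 150 to 166 mm). The dial case's top lies 35 mm below the bar's middle, so fingertips may reach about 30 mm below the middle
- gauge_needle (a joint): angle (rad) of the swinging black needle about the gauge's x through the dial's centre; 0: along the gauge's z. Gravity keeps the needle upright in the world: gauge tilted about its own x by +a, needle reads -a. Swings about 2.5 times a second, settles about 2 s after a movement
- gauge_bezel (a joint): angle (rad) of the bezel ring with its index tab about the same axis; 0: tab at the dial's top, positive: towards the gauge's -y (left as one looks at the dial). Preset between 0.18 and 0.40, stiff, not to be turned. The needle points at the tab when gauge_needle equals gauge_bezel: the gauge then leans by this angle towards its own +y
- needle_tip (a point): tip of the needle, 38 mm from the dial's centre (a brass hub; the other end is a short broad tail). Its z axis runs along the needle from the centre to the tip
- mark (a point): inner end of the index tab, 40 mm from the dial's centre: a black block 8 mm wide, 16 mm long on the bezel ring, just outside the needle's tip. Its z axis points from the centre through the tab's middle
- stand: fixed evaporator stand without its drive unit: grey cast foot 150 mm (x) by 180 mm (y), 26 high, short lift sleeve, fork with a black star knob on its +x side (end 56 mm from the middle), the saddle in the fork, 156 mm high in all with the saddle level. Origin: centre of the foot's underside, on the bench
- saddle_pivot (a point): middle of the saddle's pivot, 126 mm above the bench; the pivot axis is the stand's x, level
- saddle (a joint): tilt (rad) of the saddle about the stand's x axis; 0: channel level, positive: its +y end up. Range -0.55 to 0.55, starts between -0.15 and 0.15. Light friction (0.05 N m) keeps the bare saddle where it is left; it gives way to the gauge pressed into it
- saddle_seat (a point): middle of the channel's flat floor, 18 mm above the pivot. The aluminium channel runs along the saddle's y, 130 mm long, open at both ends, lips 12 mm high leaning outward, 41 mm apart at the floor and 50 mm at the top. Axes: x along the pivot, y along the channel, z square to the floor
- tin_a: round steel sample tin with lid, 87 mm in diameter, 100 mm high; bystander. Origin: centre of its underside
- tin_b: a second tin like tin_a; bystander
- tin_c: a third tin like tin_a; bystander
- flask: round-bottomed glass flask on a cork ring 90 mm in diameter, 172 mm high in all; bystander. Origin: centre of the underside
- beaker: glass beaker, 60 mm in diameter, 80 mm high; bystander. Origin: centre of the underside
- grease: small amber jar with white lid, 52 mm in diameter, 55 mm high; bystander. Origin: centre of the underside
- wrench: steel spanner lying flat; bystander. Origin: under its middle
- driver: screwdriver lying flat; bystander. Origin: under its middle
There are look-alikes about, which are no part of the job. Several things have the shape of the gauge; the one meant has the colours described above. What is shaped like the stand but blue is not meant.

How it is judged (in metres and radians):
On the way:
1. the gauge is lifted by its handle, 40 mm or more off the bench (height (world z) of gauge above 0.04 m and contact force between gauge and the fingers above 2 N and distance between the grasp point and gauge_handle below 0.04 m), for 0.2 s.
At the end, for the whole second after the job is handed in: Held by the handle (TCP within 40 mm of its middle), the gauge is at rest, bedded flat on the saddle (over 0.5 N, flush within 0.05 rad and 5 mm, within 25 mm of the middle lengthwise, 10 mm across), the needle still (under 0.2 rad/s) within 0.07 rad of the tab's middle (contact force between gauge and the fingers above 2 N and distance between the grasp point and gauge_handle below 0.04 m and z of gauge in the frame of saddle_seat between -0.004 and 0.005 m and x of gauge in the frame of saddle_seat between -0.01 and 0.01 m and y of gauge in the frame of saddle_seat between -0.025 and 0.025 m and angle between the z axis of gauge and the z axis of saddle_seat, either way round below 0.05 rad and contact force between gauge and stand above 0.5 N and angle between the z axis of needle_tip and the z axis of mark, either way round below 0.07 rad and velocity of joint gauge_needle between -0.2 and 0.2 rad/s and linear speed of gauge below 0.02 m/s); the arm keeps its last pose, push and grip.
It fails at once if a bystander on the bench is shifted by more than 30 mm (distance of any of tin_a, tin_b, tin_c, flask, beaker, grease, wrench, driver from where it was at the start of the episode above 0.03 m).
It also fails if it takes over 54 s, if anything falls off the work surface, if the arm or the gripper's body presses on something with over 40 N, if the wrist force passes 120 N, or if a joint passes its speed limit or range.

## Robot

A 6-joint arm with a two-finger parallel gripper is mounted at the origin on the work surface. World frame = base frame: x ahead of the robot, y to its left, z up, the work surface at z = 0. Lengths are in mm, angles in rad, forces in N, time in s.
With the tool pointing down it reaches from about 350 to 775 mm from the base axis. Payload 7.3 kg.
Tool frame: the origin (TCP) lies between the finger pads, 19 mm behind the fingertips; this is the grasp point; z points along the fingers, y is the line along which they close (so a half turn about z gives the same grasp; the last joint's range is limited). The gripper opens to 92 mm and grips with 3 to 60 N. Pads are 19 mm wide; open, the fingers measure 130 mm over their backs; the gripper's body (75 mm by 190 mm) begins 47 mm behind the grasp point.
Start: joints at [-1.443, 0.342, 1.524, -0, 1.275, -0.146], TCP at [141.978, -505.456, 245.541] pointing down, gripper open.
Joint ranges: [-2.53, 2.53], [-0.77, 2.02], [0.04, 2.7], [-1, 4.14], [0.28, 2.66], [-3.11, 3.11]. Speed limits (rad/s): [2.57, 2.57, 3.14, 3.14, 3.14, 3.14].

## Interface

Orientations are given as [roll, pitch, yaw] about the fixed x, y, z axes, in that order (R = Rz(yaw) Ry(pitch) Rx(roll)).
In Python, from plant import bot gives the robot as it stands. The module is installed in compiled form; this text tells all that it offers.
- The arm moves only by the shell command python3 -m crank 'ROWS'. ROWS is JSON, a list that holds one entry, the list of rows, each a list of 5 numbers: the opening, from 0 (shut) to 1 (fully open), then the shift along the tool's x, y, z in cm, then the turn about the tool's z in degrees. In form: [[[claw, x, y, z, turn], ...]]. A call has exactly 10 rows; each row is the pose to reach, as a shift and turn from the pose commanded when the call began, along the tool's axes at that moment; what a row does not reach only later rows make up. A row lasts 1/10 s, in which the tool goes at most 50 mm and 8.59 degrees, less where a joint would pass 70% of its speed; a pose out of reach is approached as far as the arm can. A call with a gripper value outside its range is refused whole. The fingers move at their own pace and stop on an object; the grip force is fixed at half the most. Time passes only in rows, so rows that repeat a pose let the fingers close, or fill a call up. It gives the time, the measured TCP pose, the force, the opening and the grip force at its end, in the units of the state.
- bot.get_obs(): the state, without advancing time (a new reading comes with each control period).
- bot.capture(name): name is "side" or "top"; returns (picture, depth): 384x512x3 uint8, red, green, blue; 384x512 float32, mm along the optical axis (not along the pixel's ray), 0 where there is no reading.
- bot.calibration(name): a dict with "vertical_fov" (degrees; the focal length in pixels is half the picture's height over the tangent of half this angle, whatever the lens; pixels are square), "cx", "cy" (the principal point, pixels), "rvec" (rotation vector, rad) and "tvec" (3), from world to camera coordinates, as OpenCV has them. Camera axes: x right, y down, z forward; pixel columns grow to the right and rows downward; lengths in mm; the calibration is good to about 2 mm. A picture is of the moment at which its call begins. calibration takes no time and is no camera call.
- bot.close_job(): hands the job in; it is judged then, once.
The state is a dict: "time": time; "joint_positions": joint angles; "dq": joint speeds; "tau": joint torques, N m; "tool_pos": TCP position; "tcp_rot": TCP orientation; "contact_force": force on the tool from outside, world axes, zero at the start; "moment": the same for the moment, N m; "grip_width": finger opening in mm; "finger_force": force on a finger pad.
Only numpy, scipy, OpenCV 4.12 (cv2) and the standard library are available. Lean on these libraries where they do the work, as an engineer would, in place of code of your own. Each camera call takes 0.05 s, during which the arm holds its last target. There are 200 camera calls.

## Working session

There is one attempt and no reset: what is moved stays moved. The work goes in short steps, Python scripts to look and compute and a shell command to move; the robot and the scene stay as the last step left them, time stands still between calls to the robot, and variables do not carry over. Pictures are saved under pics/ and viewed, at most 10 in all, crops included, and the job is handed in when it is done.

```bash
mkdir -p pics
cat > h.py <<'E'
import numpy as np, cv2
from plant import bot
from scipy.spatial.transform import Rotation as R
def cam(n):
    c=bot.calibration(n); f=192/np.tan(np.radians(c["vertical_fov"])/2)
    return f,c["cx"],c["cy"],R.from_rotvec(np.array(c["rvec"]).ravel()).as_matrix(),np.array(c["tvec"]).ravel(),c
def world(n,u,v,d):
    f,cx,cy,Rm,t,_=cam(n); u,v,d=map(np.asarray,(u,v,d))
    p=np.stack([(u-cx)/f*d,(v-cy)/f*d,d],-1)
    return (p-t)@Rm
def onplane(n,u,v,z):
    f,cx,cy,Rm,t,_=cam(n); o=-Rm.T@t; r=Rm.T@np.array([(u-cx)/f,(v-cy)/f,1]); return o+r*(z-o[2])/r[2]
def cloud(n,dep):
    v,u=np.mgrid[:384,:512]; return world(n,u,v,dep)
def proj(n,P):
    f,cx,cy,Rm,t,_=cam(n); p=np.atleast_2d(P)@Rm.T+t; return np.c_[p[:,0]/p[:,2]*f+cx,p[:,1]/p[:,2]*f+cy]
E
python3 - <<'E'
from h import *
for n in("side","top"):
    im,d=bot.capture(n); np.savez(f"pics/{n}0.npz",im=im,d=d)
    cv2.imwrite(f"pics/{n}0.png",im[:,:,::-1]); c=cam(n); print(n,c[5],"pos",-c[3].T@c[4])
print(bot.get_obs())
a=[cv2.imread(f"pics/{n}0.png") for n in("side","top")]
E
```

```text
side {'vertical_fov': 46.94729002665815, 'cx': 254.91815498293678, 'cy': 185.89398015483923, 'rvec': array([ 0.11511711, -2.84691637,  1.27624549]), 'tvec': array([ 522.99025307,   95.28942575, 1443.52702351])} pos [ 457.83315849 1051.22125096 1025.52027165]
top {'vertical_fov': 53.49979117805908, 'cx': 258.1843887774711, 'cy': 193.7859262494707, 'rvec': array([ 2.20099482, -2.13709296,  0.11329291]), 'tvec': array([   8.8099892 ,  520.04170205, 1275.92260886])} pos [ 385.76629647   24.08408452 1322.53688529]
{'time': 0.1, 'joint_positions': array([-1.44296566e+00,  3.42666326e-01,  1.52489034e+00, -7.92542457e-06,
        1.27539709e+00, -1.46004496e-01]), 'dq': array([ 0.00026241, -0.00185311, -0.00205355,  0.00044372,  0.00013151,
        0.00103571]), 'tau': array([ 2.01763192e-03, -4.32003057e+01, -2.44694871e+01,  7.19369994e-02,
        5.26248186e-02, -5.41845395e-05]), 'tool_pos': array([ 141.94882392, -505.11046466,  244.91842014]), 'tcp_rot': array([-3.14024493e+00, -1.90523125e-04,  2.73837345e-01]), 'contact_force': array([ 0.67897998,  0.42309492, -0.74129243]), 'moment': array([ 0.0239222 , -0.04332218, -0.00565625]), 'finger_force': 0.0, 'grip_width': 91.57716554838916}
```

View pics/top0.png

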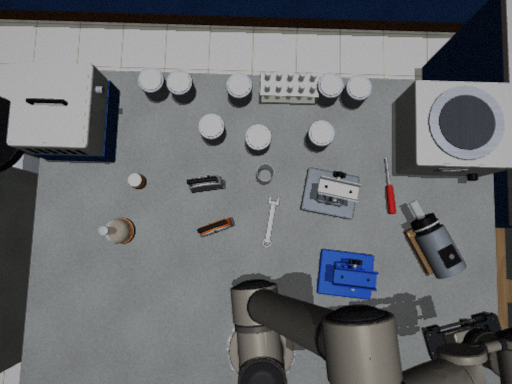

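View pics/side0.png

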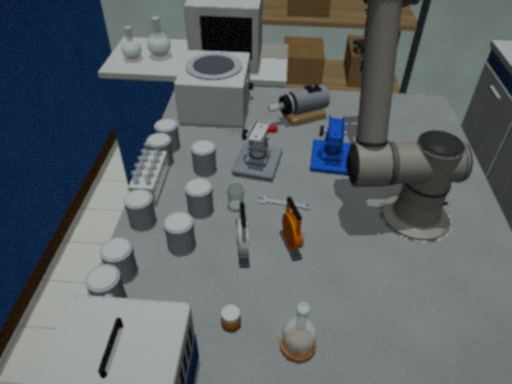

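Run:
```python
from h import *
S=np.load("pics/side0.npz");T=np.load("pics/top0.npz")
ct=cloud("top",T["d"]);cs=cloud("side",S["d"])
for (u,v) in[(205,184),(215,227),(330,193),(348,275),(265,174),(258,138),(211,127)]:
    print((u,v),ct[v,u].round(0))
a=T["im"][150:250,170:410];b=S["im"][110:270,170:360]
a=cv2.resize(a,(720,300),interpolation=cv2.INTER_CUBIC);b=cv2.resize(b,(356,300),interpolation=cv2.INTER_CUBIC)
b=np.pad(b,((0,0),(0,364),(0,0)));cv2.imwrite("pics/crop0.png",np.vstack([a,b])[:,:,::-1])
# gauge: high points near
def near(c,x,y,r,z0,z1):
    return (np.hypot(c[...,0]-x,c[...,1]-y)<r)&(c[...,2]>z0)&(c[...,2]<z1)
def line(P):
    m=P.mean(0);w,v=np.linalg.eigh(np.cov(P[:,:2].T));d=v[:,1];d=d*np.sign(d[1]);
    q=(P[:,:2]-m[:2])@d; e=(P[:,:2]-m[:2])@v[:,0]
    return m.round(1),len(P),"yaw",round(float(np.arctan2(-d[0],d[1])),3),q.min().round(),q.max().round(),e.min().round(),e.max().round()
g=ct[184,205]
for nm,c in(("top",ct),("side",cs)):
    for z0,z1 in((145,175),(100,145),(4,20)):
        m=near(c,g[0],g[1],90,z0,z1)
        if m.sum()>5: print(nm,z0,line(c[m]))
s=ct[193,330]
for nm,c in(("top",ct),("side",cs)):
    for z0,z1 in((14,32),(130,175)):
        m=near(c,s[0],s[1],130,z0,z1)
        if m.sum()>5: print(nm,"stand",z0,line(c[m]))
```

```text
(205, 184) [536. 194. 123.]
(215, 227) [401. 156. 123.]
(330, 193) [ 516. -199.  147.]
(348, 275) [ 267. -257.  144.]
(265, 174) [592.   2.   8.]
(258, 138) [696.  30.  98.]
(211, 127) [729. 186.  94.]
top 145 (array([544. , 198.5, 165.5]), 149, 'yaw', 0.164, np.float64(-45.0), np.float64(47.0), np.float64(-9.0), np.float64(6.0))
top 100 (array([541.1, 195.4, 116.9]), 143, 'yaw', 0.186, np.float64(-43.0), np.float64(48.0), np.float64(-23.0), np.float64(9.0))
top 4 (array([531.1, 186.2,   7.3]), 304, 'yaw', 0.372, np.float64(-82.0), np.float64(92.0), np.float64(-94.0), np.float64(80.0))
side 145 (array([545.6, 210.6, 163.6]), 147, 'yaw', 0.17, np.float64(-53.0), np.float64(40.0), np.float64(-7.0), np.float64(7.0))
side 100 (array([547.6, 224.4, 118.4]), 176, 'yaw', 0.31, np.float64(-64.0), np.float64(26.0), np.float64(-14.0), np.float64(21.0))
side 4 (array([542.1, 223.6,   8.9]), 211, 'yaw', 0.174, np.float64(-112.0), np.float64(60.0), np.float64(-74.0), np.float64(90.0))
top stand 14 (array([ 520.3, -203.8,   26.8]), 1222, 'yaw', -0.629, np.float64(-118.0), np.float64(103.0), np.float64(-116.0), np.float64(83.0))
top stand 130 (array([ 535.5, -224.3,  146.7]), 847, 'yaw', -0.176, np.float64(-67.0), np.float64(64.0), np.float64(-52.0), np.float64(42.0))
side stand 14 (array([ 531.4, -189.5,   25.2]), 894, 'yaw', -0.746, np.float64(-131.0), np.float64(94.0), np.float64(-122.0), np.float64(89.0))
side stand 130 (array([ 540.2, -217.2,  145.7]), 372, 'yaw', -0.177, np.float64(-74.0), np.float64(64.0), np.float64(-52.0), np.float64(44.0))
```

View pics/crop0.png

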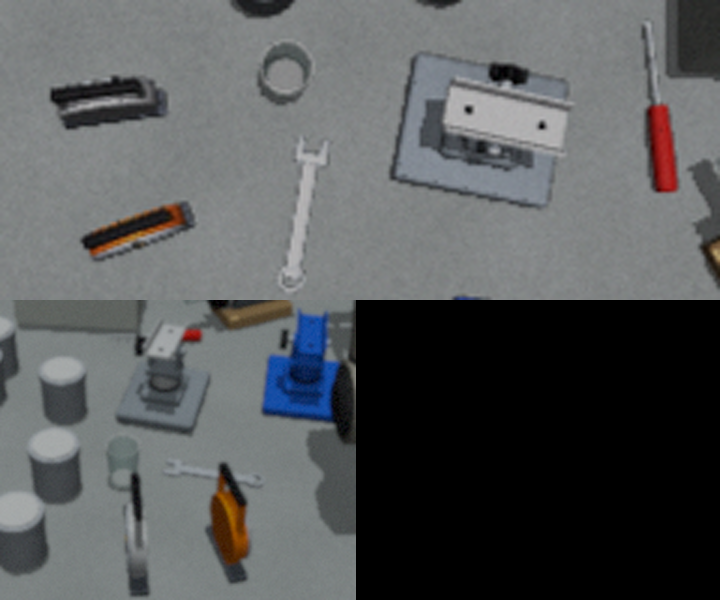

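```bash
cat >> h.py <<'E'
def plan(tgt,yaw):
    o=bot.get_obs(); M=R.from_euler("xyz",o["tcp_rot"]).as_matrix()
    d=M.T@(np.array(tgt)-o["tool_pos"])/10
    t=-(yaw-o["tcp_rot"][2]); t=np.degrees((t+np.pi)%(2*np.pi)-np.pi)
    print("rows xyz cm",d.round(2),"turn",t.round(1),"t",o["time"],"F",o["contact_force"].round(1),"tcp",o["tool_pos"].round(1),o["tcp_rot"].round(3))
def saddle(c):
    y=-0.177;ex=np.array([np.cos(y),np.sin(y)]);ey=np.array([-np.sin(y),np.cos(y)])
    q=c[...,:2]-[535,-215]; a=q@ex;b=q@ey
    return a,b
E
python3 - <<'E'
from h import *
for n in("top","side"):
    Z=np.load(f"pics/{n}0.npz");c=cloud(n,Z["d"]);im=Z["im"].astype(int)
    a,b=saddle(c)
    # foot rectangle: grey top surface z 20..32
    m=(abs(a)<130)&(abs(b)<130)&(c[...,2]>18)&(c[...,2]<34)
    P=c[m][:,:2].astype(np.float32); k=[]
    for y in np.arange(-.3,-.05,.01):
        e=np.array([[np.cos(y),np.sin(y)],[-np.sin(y),np.cos(y)]]);q=P@e.T;lo,hi=np.percentile(q,.7,axis=0),np.percentile(q,99.3,axis=0);k.append((np.prod(hi-lo),y,hi-lo,e.T@((lo+hi)/2)))
    print(n,"foot",min(k,key=lambda t:t[0]))
    m=(abs(a)<60)&(abs(b)<85)&(c[...,2]>120)&(c[...,2]<185)
    A=a[m];B=b[m];z=c[m][:,2]
    h,ed=np.histogram(A,np.arange(-60,61,5));print("A hist",dict(zip(ed[:-1].astype(int),h)))
    br=im[m].sum(1)>390
    print("bright a",np.percentile(A[br],[1,50,99]).round(1),"b",np.percentile(B[br],[1,99]).round(1))
    f=br&(abs(A-np.median(A[br]))<15);co,*_=np.linalg.lstsq(np.c_[A[f],B[f],np.ones(f.sum())],z[f],rcond=None);print("plane",co.round(3),f.sum())
plan([430,30,270],1.737); plan([545,201,260],1.737)
E
```

```text
top foot (np.float64(26288.329362008968), np.float64(-0.15999999999999986), array([148.46350672, 177.06930103]), array([ 531.335724  , -221.32925742]))
A hist {np.int64(-60): np.int64(0), np.int64(-55): np.int64(0), np.int64(-50): np.int64(0), np.int64(-45): np.int64(0), np.int64(-40): np.int64(11), np.int64(-35): np.int64(23), np.int64(-30): np.int64(65), np.int64(-25): np.int64(54), np.int64(-20): np.int64(64), np.int64(-15): np.int64(65), np.int64(-10): np.int64(64), np.int64(-5): np.int64(69), np.int64(0): np.int64(59), np.int64(5): np.int64(68), np.int64(10): np.int64(63), np.int64(15): np.int64(78), np.int64(20): np.int64(79), np.int64(25): np.int64(18), np.int64(30): np.int64(4), np.int64(35): np.int64(14), np.int64(40): np.int64(26), np.int64(45): np.int64(20), np.int64(50): np.int64(16), np.int64(55): np.int64(0)}
bright a [-30.7  -2.8  26.9] b [-73.3  52.3]
plane [-1.00000e-03  1.44000e-01  1.46843e+02] 371
side foot (np.float64(26204.09005936669), np.float64(-0.16999999999999987), array([147.66396809, 177.45757748]), array([ 533.82062741, -215.88941502]))
A hist {np.int64(
[... 297 characters left out ...]
4(24), np.int64(-5): np.int64(25), np.int64(0): np.int64(25), np.int64(5): np.int64(30), np.int64(10): np.int64(28), np.int64(15): np.int64(25), np.int64(20): np.int64(51), np.int64(25): np.int64(16), np.int64(30): np.int64(0), np.int64(35): np.int64(0), np.int64(40): np.int64(17), np.int64(45): np.int64(14), np.int64(50): np.int64(14), np.int64(55): np.int64(2)}
bright a [-27.6  -2.4  27.5] b [-73.3  57.4]
plane [4.00000e-03 1.46000e-01 1.45573e+02] 148
rows xyz cm [ 42.2  -43.73  -2.44] turn -83.8 t 0.1 F [ 0.7  0.4 -0.7] tcp [ 141.9 -505.1  244.9] [-3.14  -0.     0.274]
rows xyz cm [ 57.9  -57.08  -1.42] turn -83.8 t 0.1 F [ 0.7  0.4 -0.7] tcp [ 141.9 -505.1  244.9] [-3.14  -0.     0.274]
```

```bash
python3 -m crank '[[[1,6,-5,-1.5,-8.5],[1,12,-10,-1.5,-17],[1,18,-15,-1.5,-25],[1,24,-20,-1.5,-33],[1,30,-25,-1.5,-42],[1,36,-31,-1.5,-50],[1,42,-37,-1.5,-58],[1,48,-43,-1.5,-67],[1,53,-50,-1.5,-75],[1,57.9,-57.1,-1.5,-83.8]]]'; python3 -c "
from h import *
plan([545,202,205],1.737);plan([545,202,162],1.737)"
```

```text
time: 1.1
tool_pos: [407.6, -81.5, 260.1]
tcp_rot: [3.142, 0.0, 1.739]
contact_force: [0.0, -0.5, -0.5]
grip_width: 92.0
finger_force: 0.0
rows xyz cm [25.65 18.28  5.5 ] turn 0.1 t 1.1 F [ 0.  -0.5 -0.5] tcp [407.6 -81.5 260.1] [3.142 0.    1.739]
rows xyz cm [25.65 18.28  9.8 ] turn 0.1 t 1.1 F [ 0.  -0.5 -0.5] tcp [407.6 -81.5 260.1] [3.142 0.    1.739]
```

```bash
python3 -m crank '[[[1,4,3,0,0],[1,8,6,0,0],[1,12,9,0,0],[1,16,12,0,0],[1,20,14,0,0],[1,23,16.5,0,0],[1,25.7,18.3,0,0],[1,25.7,18.3,2,0],[1,25.7,18.3,4,0],[1,25.7,18.3,5.5,0]]]'
python3 - <<'E'
from h import *
plan([545,202,160],1.737)
im,d=bot.capture("top");c=cloud("top",d)
cv2.imwrite("pics/top1.png",cv2.resize(im[130:240,150:270],(720,660))[:590,:,::-1])
E
```

```text
time: 2.1
tool_pos: [545.5, 200.0, 203.2]
tcp_rot: [-3.139, 0.0, 1.734]
contact_force: [-0.6, -1.0, 0.1]
grip_width: 91.9
finger_force: 0.0
rows xyz cm [ 0.21 -0.01  4.32] turn -0.2 t 2.1 F [-0.6 -1.   0.1] tcp [545.5 200.  203.2] [-3.139  0.     1.734]
```

```bash
python3 -m crank '[[[1,0.2,0,1.5,0],[1,0.2,0,3,0],[1,0.2,0,4.4,0],[1,0.2,0,4.4,0],[0,0.2,0,4.4,0],[0,0.2,0,4.4,0],[0,0.2,0,4.4,0],[0,0.2,0,4.4,0],[0,0.2,0,4.4,0],[0,0.2,0,4.4,0]]]'
```

```text
time: 3.15
tool_pos: [545.9, 201.7, 161.3]
tcp_rot: [3.141, 0.0, 1.733]
contact_force: [-0.7, -0.6, -0.1]
grip_width: 48.4
finger_force: 0.0
```

```bash
python3 -m crank '[[[0,0,0,0,0],[0,0,0,0,0],[0,0,0,0,0],[0,0,0,0,0],[0,0,0,0,0],[0,0,0,0,0],[0,0,0,0,0],[0,0,0,-1,0],[0,0,0,-3,0],[0,0,0,-6,0]]]'; python3 -c "
from h import *
plan([470,480,480],1.737+1.57+0.17)"
```

```text
time: 4.15
tool_pos: [544.8, 201.4, 220.1]
tcp_rot: [-3.137, 0.0, 1.733]
contact_force: [0.8, -0.0, -5.1]
grip_width: 13.9
finger_force: 30.0
rows xyz cm [ 28.7   -3.02 -25.99] turn -99.9 t 4.15 F [ 0.8 -0.  -5.1] tcp [544.8 201.4 220.1] [-3.137  0.     1.733]
```

```bash
python3 -m crank '[[[0,1,0,-4,0],[0,3,-1,-8,-8],[0,5,-2,-12,-16],[0,7,-3,-16,-24],[0,9,-4,-19,-32],[0,11,-5,-22,-41],[0,13,-6,-25,-49],[0,15,-7,-28,-57],[0,16.2,-7,-30,-65],[0,16.2,-7,-30,-73]]]'; python3 -m crank '[[[0,0,0,0,-7],[0,0,0,0,-7.5],[0,0,0,0,-7.5],[0,0,0,0,-7.5],[0,0,0,0,-7.5],[0,0,0,0,-7.5],[0,0,0,0,-7.5],[0,0,0,0,-7.5],[0,0,0,0,-7.5],[0,0,0,0,-7.5]]]'
python3 - <<'E'
from h import *
o=bot.get_obs();tp=o["tool_pos"];print(tp,o["tcp_rot"])
ims=[];
for i in range(6):
    im,d=bot.capture("side");ims.append(im.astype(float))
np.savez("pics/dial.npz",im=np.mean(ims,0),d=d)
u,v=proj("side",tp-[0,0,90])[0];print(u,v)
u,v=int(u),int(v)
cv2.imwrite("pics/dial.png",cv2.resize(np.mean(ims,0)[v-55:v+55,u-65:u+65].astype(np.uint8),(700,592),interpolation=cv2.INTER_CUBIC)[:,:,::-1])
E
```

```text
time: 5.15
tool_pos: [449.8, 351.8, 524.3]
tcp_rot: [3.138, 0.004, 3.015]
contact_force: [1.9, -1.0, -4.3]
grip_width: 13.7
finger_force: 30.0
time: 6.15
tool_pos: [450.7, 350.3, 521.1]
tcp_rot: [-3.141, -0.0, 3.138]
contact_force: [-0.5, 0.5, -4.3]
grip_width: 13.2
finger_force: 30.0
[450.67799781 350.27846437 521.0916311 ] [-3.14146743e+00 -3.46385355e-05  3.13763309e+00]
280.2537969610044 175.8622208152341
```

View pics/dial.png

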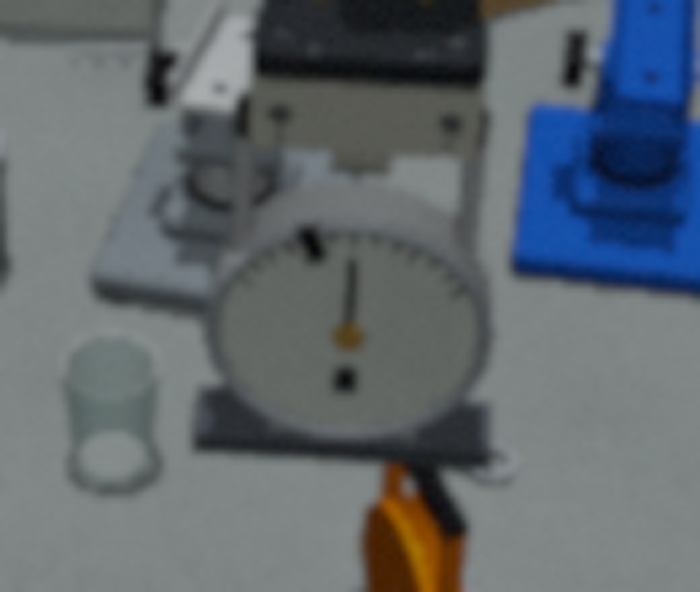

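Run:
```python
from h import *
Z=np.load("pics/dial.npz");im=Z["im"]
u0,v0=280-65,175-55
f,cx,cy,Rm,t,_=cam("side");o=-Rm.T@t
def pl(u,v,y=362.3,n=np.array([0,1,0.])):
    r=Rm.T@np.array([(u-cx)/f,(v-cy)/f,1]); return o+r*((y-o[1])/r[1])
def crop2(x,y): return x/5.385-0.4+u0, y/5.382-0.4+v0
g=im.sum(2); sat=im.max(2)-im.min(2)
def cen(x,y,r,w):
    u,v=crop2(x,y);vv,uu=np.mgrid[:384,:512];m=(np.hypot(uu-u,vv-v)<r)
    W=np.clip(w,0,None)*m; return (W*uu).sum()/W.sum(),(W*vv).sum()/W.sum()
bg=np.median(g[150:200,265:290]);print(bg)
dark=np.where(g<bg-120,bg-g,0)
tab=cen(312,243,4,dark);tail=cen(345,380,4.5,np.where(g<bg-80,bg-g,0))
hub=cen(347,336,4.5,np.where(sat>40,sat,0));
nd=cen(351,280,4.5,np.where(g<bg-50,bg-g,0))
P={k:pl(*q) for k,q in dict(tab=tab,hub=hub,tail=tail,needle=nd).items()}
for k in P: print(k,P[k].round(1))
a=lambda p,q:np.arctan2(p[0]-q[0],p[2]-q[2])  # + toward world +x
print("tab",a(P["tab"],P["hub"]),"needle-hub",a(P["needle"],P["hub"]),"tail->needle",a(P["needle"],P["tail"]),np.linalg.norm(P["tab"]-P["hub"]))
# dial ellipse: dial white region
c=cloud("side",Z["d"]);
m=(abs(c[...,1]-365)<45)&(abs(c[...,0]-450)<75)&(c[...,2]>340)&(c[...,2]<530)
# base bar dark pixels front face lower edge
for (x,y) in((200,447),(487,463),(200,420),(487,436)): print("base",pl(*crop2(x,y),y=365.3).round(1))
# plane of dial from depth
md=(abs(c[...,0]-452)<35)&(abs(c[...,2]-431)<30)&(abs(c[...,1]-362)<25)
Q=c[md];k,*_=np.linalg.lstsq(np.c_[Q[:,0]-450,Q[:,2]-430,np.ones(len(Q))],Q[:,1],rcond=None);print("dial plane y=",k.round(3),len(Q))
```

```text
299.0
tab [468.1 362.3 469.2]
hub [452.1 362.3 424.5]
tail [452.3 362.3 401.9]
needle [452.1 362.3 450.8]
tab 0.342845559615099 needle-hub -0.00040427496271246155 tail->needle -0.003573147436918472 47.40860091816729
base [508.3 365.3 363.5]
base [393.7 365.3 364.4]
base [508.4 365.3 378.4]
base [395.  365.3 379.1]
dial plane y= [-4.00000e-03 -3.00000e-03  3.63386e+02] 742
```

```bash
python3 -m crank '[[[0,-1,-3,1,4],[0,-2,-7,2,12],[0,-2,-12,3,20],[0,-3,-17,4,28],[0,-4,-22,5,36],[0,-5,-27,6,44],[0,-5,-32,7,52],[0,-6,-37,8,60],[0,-7,-42,9,68],[0,-7,-47,10,76]]]'
python3 - <<'E'
from h import *
plan([532.6,-218.6,375],1.401)
E
```

```text
time: 7.45
tool_pos: [518.7, -109.9, 423.1]
tcp_rot: [3.141, 0.0, 1.806]
contact_force: [0.2, 0.1, -4.2]
grip_width: 13.9
finger_force: 30.0
rows xyz cm [-10.9   -1.19   4.81] turn 23.2 t 7.45 F [ 0.2  0.1 -4.2] tcp [ 518.7 -109.9  423.1] [3.141 0.    1.806]
```

```bash
python3 -m crank '[[[0,-3,-0.3,1,6],[0,-6,-0.6,2,12],[0,-9,-1,3,18],[0,-10.9,-1.2,4,23],[0,-10.9,-1.2,4.8,23],[0,-10.9,-1.2,4.8,23],[0,-10.9,-1.2,4.8,23],[0,-10.9,-1.2,4.8,23],[0,-10.9,-1.2,4.8,23],[0,-10.9,-1.2,4.8,23]]]'
python3 - <<'E'
from h import *
plan([532.6,-218.6,325],1.401)
tp=bot.get_obs()["tool_pos"]
im,d=bot.capture("side");im2,d2=bot.capture("top")
np.savez("pics/pre.npz",side=im,sd=d,top=im2,td=d2)
u,v=proj("side",tp-[0,0,170])[0].astype(int);a=cv2.resize(im[v-45:v+45,u-45:u+45],(390,390),interpolation=cv2.INTER_CUBIC)
u,v=proj("top",tp-[0,0,170])[0].astype(int);b=cv2.resize(im2[v-45:v+45,u-45:u+45],(390,390),interpolation=cv2.INTER_CUBIC)
cv2.imwrite("pics/pre.png",np.hstack([a,b])[:,:,::-1])
E
```

```text
time: 8.45
tool_pos: [532.9, -216.1, 376.2]
tcp_rot: [3.141, 0.0, 1.411]
contact_force: [-0.8, -0.3, -4.5]
grip_width: 14.1
finger_force: 30.0
rows xyz cm [-0.25  0.    5.12] turn 0.6 t 8.45 F [-0.8 -0.3 -4.5] tcp [ 532.9 -216.1  376.2] [3.141 0.    1.411]
```

View pics/pre.png

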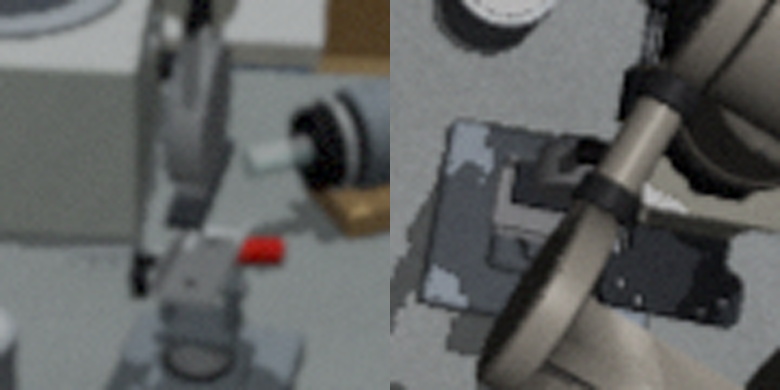

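Run:
```python
from h import *
Z=np.load("pics/pre.npz");c=cloud("side",Z["sd"]);a,b=saddle(c)
m=(abs(a)<60)&(abs(b)<95)&(c[...,2]>214)&(c[...,2]<229)
A,B=a[m],b[m];print("base",len(A),np.percentile(A,[2,50,98]).round(1),np.percentile(B,[2,50,98]).round(1))
e=B>np.percentile(B,98)-12;print("end face a",np.percentile(A[e],[2,98]).round(1))
for b0 in(-60,-30,0,30,50):
    m=(abs(a)<32)&(abs(b-b0)<8)&(c[...,2]>125)&(c[...,2]<175);h=a[m];print(b0,"channel",np.percentile(h,[2,98]).round(1))
print("tcp",[float(x) for x in saddle(bot.get_obs()["tool_pos"])])
```

```text
base 109 [-14.9  -5.3  14.2] [-56.3  36.4  57.3]
end face a [-14.6  14.4]
-60 channel [-26.2  16.1]
-30 channel [-26.6  27.8]
0 channel [-31.6  23.6]
30 channel [-27.3  25.5]
50 channel [-26.8  25.5]
tcp [-1.8592727669820392, -1.6175941353570136]
```

```bash
python3 -m crank '[[[0,-0.25,0,1,0.6],[0,-0.25,0,2,0.6],[0,-0.25,0,3,0.6],[0,-0.25,0,4,0.6],[0,-0.25,0,5,0.6],[0,-0.25,0,5.6,0.6],[0,-0.25,0,6.2,0.6],[0,-0.25,0,6.7,0.6],[0,-0.25,0,7,0.6],[0,-0.25,0,7.2,0.6]]]'
```

```text
time: 9.55
tool_pos: [533.0, -219.1, 305.2]
tcp_rot: [3.139, 0.001, 1.4]
contact_force: [-1.4, 1.2, 12.2]
grip_width: 13.5
finger_force: 30.0
```

```bash
python3 -m crank '[[[0,0.4,0,0,0],[0,0.8,0,0.02,0],[0,1.2,0,0.04,0],[0,1.6,0,0.07,0],[0,2,0,0.11,0],[0,2.3,0,0.15,0],[0,2.6,0,0.19,0],[0,3,0,0.25,0],[0,3,0,0.25,0],[0,3,0,0.25,0]]]'
cat > tilt.py <<'E'
from h import *
o=bot.get_obs();tp=o["tool_pos"];print(o["time"],tp.round(1),o["contact_force"].round(1),o["moment"].round(2),"tcp a,b",[round(float(x),1) for x in saddle(tp)])
for n in("side","top"):
    ds=[];
    for i in range(3):
        im,d=bot.capture(n);ds.append(d)
    d=np.median(ds,0);c=cloud(n,d);a,b=saddle(c);np.savez(f"pics/now_{n}.npz",im=im,d=d)
    for nm,m in (("handle",(abs(a)<12)&(abs(b-saddle(tp)[1])<60)&(abs(c[...,2]-tp[2])<30)&(im.sum(2)<110)),):
        if m.sum()>10:
            q=np.polyfit(b[m],c[m][:,2],1);print(n,nm,m.sum(),"slope angle",np.arctan(q[0]).round(3),"b",b[m].min().round(),b[m].max().round())
if 1:
    Z=np.load("pics/now_side.npz");im=Z["im"];P=np.array([tp+[0,0,30],tp-[0,0,180]]);u,v=proj("side",P).mean(0).astype(int)
    import sys;cv2.imwrite(sys.argv[1],cv2.resize(im[v-65:v+65,u-65:u+65],(590,590),interpolation=cv2.INTER_CUBIC)[:,:,::-1]);print("crop origin",u-65,v-65)
E
python3 tilt.py pics/t1.png
```

```text
time: 10.55
tool_pos: [537.9, -189.2, 301.9]
tcp_rot: [3.14, 0.0, 1.4]
contact_force: [-0.5, 0.4, 5.8]
grip_width: 13.7
finger_force: 30.0
10.55 [ 537.9 -189.2  301.9] [-0.5  0.4  5.8] [-0.15  0.06 -0.02] tcp a,b [-1.7, 25.9]
side handle 50 slope angle -0.219 b 13.0 73.0
top handle 13 slope angle -0.103 b 63.0 68.0
crop origin 191 49
```

View pics/t1.png

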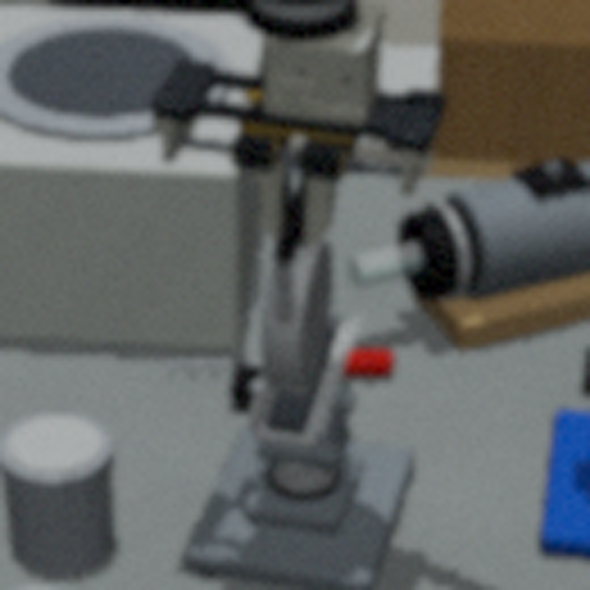

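```bash
python3 -m crank '[[[0,0.4,0,0.1,0],[0,0.8,0,0.22,0],[0,1.2,0,0.33,0],[0,1.6,0,0.45,0],[0,2,0,0.57,0],[0,2.4,0,0.7,0],[0,2.7,0,0.8,0],[0,2.95,0,0.87,0],[0,2.95,0,0.87,0],[0,2.95,0,0.87,0]]]'; python3 tilt.py pics/t2.png
```

```text
time: 11.85
tool_pos: [543.0, -159.8, 293.1]
tcp_rot: [3.14, -0.0, 1.4]
contact_force: [-0.2, 2.6, 6.0]
grip_width: 13.6
finger_force: 30.0
11.85 [ 543.  -159.8  293.1] [-0.2  2.6  6. ] [ 0.02  0.11 -0.01] tcp a,b [-1.9, 55.7]
side handle 58 slope angle -0.391 b 41.0 99.0
crop origin 188 56
```

View pics/t2.png

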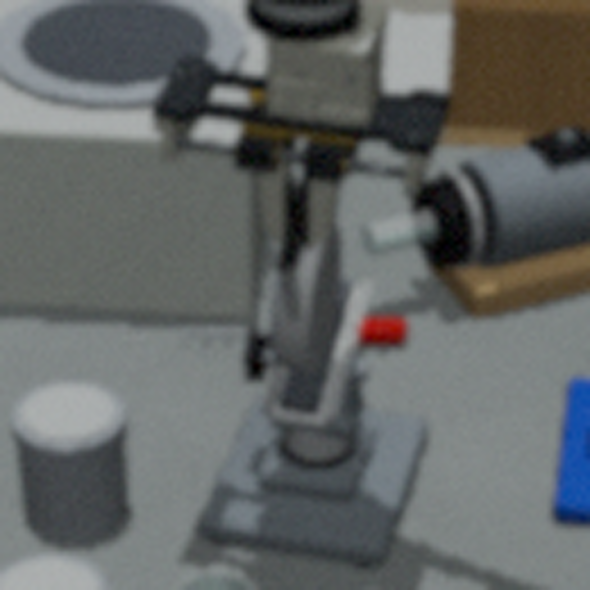

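```bash
cat > lip.py <<'E'
from h import *
import sys
for n,k in(("side0","side"),("now_side","side"),("top0","top"),("now_top","top")):
    Z=np.load(f"pics/{n}.npz");c=cloud(k,Z["d"]);a,b=saddle(c);im=Z["im"].astype(int)
    m=(a>-33)&(a<-20)&(abs(b)<90)&(c[...,2]>75)&(c[...,2]<200)&(im.sum(2)>330)
    B,zz=b[m],c[m][:,2]
    if m.sum()<20: print(n,m.sum());continue
    # upper envelope: max z per b-bin
    bins=np.arange(-70,71,8);x=[];y=[]
    for l in bins:
        s=(B>=l)&(B<l+8)
        if s.sum()>=2: i=np.argmax(np.where(s,zz,-1));x.append(B[i]);y.append(zz[i])
    x,y=np.array(x),np.array(y);keep=np.ones(len(x),bool)
    for _ in range(3):
        q=np.polyfit(x[keep],y[keep],1);keep=abs(y-np.polyval(q,x))<5
    print(n,m.sum(),"tilt",np.arctan(q[0]).round(3),"z at pivot",np.polyval(q,-5).round(1),"ends b",B.min().round(),B.max().round(),list(zip(x.round(),y.round())))
E
python3 lip.py
```

```text
side0 33 tilt 0.137 z at pivot 156.5 ends b -73.0 58.0 [(np.float64(-61.0), np.float64(147.0)), (np.float64(-40.0), np.float64(152.0)), (np.float64(-26.0), np.float64(153.0)), (np.float64(-8.0), np.float64(156.0)), (np.float64(0.0), np.float64(158.0)), (np.float64(2.0), np.float64(147.0)), (np.float64(10.0), np.float64(160.0)), (np.float64(26.0), np.float64(163.0)), (np.float64(37.0), np.float64(162.0)), (np.float64(47.0), np.float64(160.0)), (np.float64(52.0), np.float64(156.0))]
now_side 51 tilt -0.343 z at pivot 159.5 ends b -55.0 63.0 [(np.float64(-49.0), np.float64(175.0)), (np.float64(-42.0), np.float64(172.0)), (np.float64(-34.0), np.float64(169.0)), (np.float64(-24.0), np.float64(167.0)), (np.float64(-22.0), np.float64(164.0)), (np.float64(-6.0), np.float64(162.0)), (np.float64(-2.0), np.float64(161.0)), (np.float64(11.0), np.float64(153.0)), (np.float64(21.0), np.float64(151.0)), (np.float64(27.0), np.float64(147.0)), (np.float64(40.0), np.float64(144.0)), (np.float64(50.0), np.float64(138.0))]
top0 127 tilt 0.131 z at pivot 160.1 ends b -76.0 52.0 [(np.float64(-69.0), np.fl
[... 204 characters left out ...]
4(157.0)), (np.float64(-15.0), np.float64(157.0)), (np.float64(-7.0), np.float64(163.0)), (np.float64(-2.0), np.float64(162.0)), (np.float64(5.0), np.float64(160.0)), (np.float64(18.0), np.float64(166.0)), (np.float64(25.0), np.float64(167.0)), (np.float64(33.0), np.float64(167.0)), (np.float64(39.0), np.float64(161.0)), (np.float64(49.0), np.float64(166.0)), (np.float64(51.0), np.float64(153.0))]
now_top 50 tilt -0.371 z at pivot 158.4 ends b -61.0 -14.0 [(np.float64(-57.0), np.float64(177.0)), (np.float64(-51.0), np.float64(177.0)), (np.float64(-45.0), np.float64(175.0)), (np.float64(-37.0), np.float64(171.0)), (np.float64(-28.0), np.float64(168.0)), (np.float64(-20.0), np.float64(163.0))]
```

```bash
python3 -m crank '[[[0,-0.02,0,0.05,0],[0,-0.05,0,0.1,0],[0,-0.05,0,0.1,0],[0,-0.05,0,0.1,0],[0,-0.05,0,0.1,0],[0,-0.05,0,0.1,0],[0,-0.05,0,0.1,0],[0,-0.05,0,0.1,0],[0,-0.05,0,0.1,0],[0,-0.05,0,0.1,0]]]'; python3 -m crank '[[[0,0,0,0,0],[0,0,0,0,0],[0,0,0,0,0],[0,0,0,0,0],[0,0,0,0,0],[0,0,0,0,0],[0,0,0,0,0],[0,0,0,0,0],[0,0,0,0,0],[0,0,0,0,0]]]'; python3 tilt.py pics/t3.png; python3 lip.py | grep now | cut -c1-70
python3 - <<'E'
from h import *
# case slope check: base/case lowest and handle top via rays on planes of constant a; compare frames
Z=np.load("pics/now_side.npz");c=cloud("side",Z["d"]);a,b=saddle(c);im=Z["im"].astype(int)
m=(a>-34)&(a<-22)&(c[...,2]>75)&(c[...,2]<200)&(abs(b)<90)&(im.sum(2)>330)
f,cx,cy,Rm,t,_=cam("side");o=-Rm.T@t
v,u=np.nonzero(m);r=np.c_[(u-cx)/f,(v-cy)/f,np.ones(len(u))]@Rm
n=np.array([np.cos(-.17),np.sin(-.17),0]);p0=np.array([532.6,-218.6,0])-27*n
s=((p0-o)@n)/(r@n);P=o+r*s[:,None];y=np.array([-n[1],n[0],0]);B=(P-p0)@y
w=np.linalg.svd(np.c_[B-B.mean(),P[:,2]-P[:,2].mean()],full_matrices=False)[2][0];print("lip ray tilt",np.arctan(w[1]/w[0]).round(3),len(u))
E
```

```text
time: 13.15
tool_pos: [543.1, -160.0, 293.1]
tcp_rot: [3.139, -0.001, 1.4]
contact_force: [-0.9, 4.3, 10.0]
grip_width: 13.5
finger_force: 30.0
time: 14.15
tool_pos: [543.1, -159.9, 293.1]
tcp_rot: [3.139, -0.001, 1.4]
contact_force: [-0.3, 4.0, 10.7]
grip_width: 13.8
finger_force: 30.0
14.15 [ 543.1 -159.9  293.1] [-0.3  4.  10.7] [0.39 0.23 0.05] tcp a,b [-1.7, 55.6]
side handle 58 slope angle -0.377 b 35.0 99.0
crop origin 188 56
now_side 52 tilt -0.364 z at pivot 158.7 ends b -57.0 63.0 [(np.float6
now_top 49 tilt -0.316 z at pivot 161.7 ends b -61.0 -14.0 [(np.float6
lip ray tilt -0.284 43
```

View pics/t3.png

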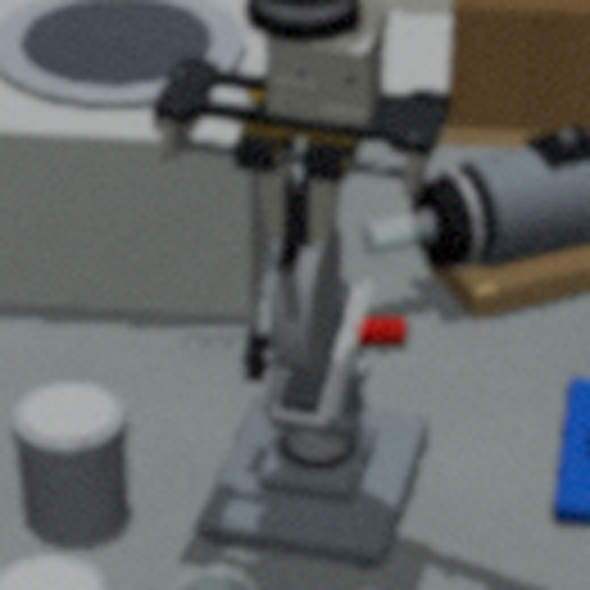

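```bash
python3 -c "
from plant import bot
print(bot.close_job())"
```

```text
the job is handed in; nothing more can be done
None
```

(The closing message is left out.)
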